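Fit the range switch's extension shaft

TASK

Take the long shaft with the bar knob out of the grey parts block, thread it down through the hole in the face-up front panel and the matching hole in the metal screen under it, and work its flat tang into the slotted coupling of the switch below until it drops fully home; then turn the knob clockwise to the switch's stop and let go. The slot's direction cannot be seen, so feel for it: press only lightly, because the switch's circuit board bends and must not be bowed, and do not ram the panel or the screen. Leave the spare shaft, jar, screwdriver and solder reel where they are.

Things in the scene. Friction and masses are not known exactly. Their poses are not given: they have to be found in the camera images.
- knob (a point): Aluminium bar knob fixed on the steel shaft to be fitted (100 g); point on the shaft's axis, half-way up the bar. Bar 34 mm long (point's x), 14 mm wide (y: the flats to grip), 30 mm tall, on a round skirt 34 mm across, 4 mm thick. Shaft 10 mm thick, upright, z up; its end is 84 mm below this point. Dark line on the bar is along x; both ways round fit. Starts in the block, skirt on the block's top.
- tip (a point): Lower end of that shaft, on its axis; axes as for knob. The last 11 mm is a flat, square-ended tang, 9.6 mm wide along x and 3 mm thick along y. In the slot it has 0.1 rad of play either way.
- panel_hole (a point): Centre of the shaft hole at the upper face of the fixed, face-up front panel (88 x 210 x 4 mm, light grey, dark display), 102 mm above the bench. x: along the panel's short side, y: long side (display to +y), z up. Hole 11 mm wide, 1 mm chamfer. Nothing stands over 2 mm high on the panel. Shaft fully home: its end 60 mm (+-3) below this point, the knob's skirt 5 mm (+-3) above the panel.
- screen_hole (a point): Centre, at the upper face, of the hole in the aluminium screen (3 mm thick, fixed) 33 mm below the panel's upper face; same 11 mm hole, in line with the panel's.
- coupling (a point): Nominal top of the switch's brass coupling on the holes' axis, 50 mm below the panel's upper face; true top up to 3 mm higher or lower, each time. Axes as panel_hole's; they do not turn. Coupling 20 mm across, with a straight slot 4 mm wide, 10 mm deep. At first the slot lies 0.25 to 1.5 rad anticlockwise (from above) of x, not shown. Driven to the clockwise stop, the bar lies along x.
- panel: The fixed front panel, the screen and the white corner posts, as one; origin on the bench under the panel's centre, the hole being 55 mm to -y of it.
- board (a joint): How far (m) the switch's green circuit board under the screen is sprung from rest; negative: bent down. It carries switch and coupling. 12 N bends it down 1 mm; more than 1.2 mm ruins it. The switch turns stiffly (0.05 N m): a hard-pressed tang drags it round.
- stand: Fixed grey parts block, 52 mm (x) x 124 mm (y) x 68 mm high, origin under its centre. Two loose holes 35 mm either side of the centre along y: the bar-knobbed shaft is in one, a spare shaft in the other.
- spare: Spare short shaft with a round knob (22 mm wide, 16 mm tall, on a 34 mm skirt that rests on the block's top); its top is 20 mm above the block. To be left alone. Origin at the shaft's lower end.
- jar: Clear jar with white cap, 48 mm wide, 55 mm tall; to be left alone. Origin under its centre.
- driver: Screwdriver, 170 mm long, lying; to be left alone.
- reel: Solder reel lying flat, 60 mm wide, 40 mm tall; to be left alone. Origin under its centre.
Things that resemble listed ones, but are neither listed nor needed, are in the scene too. Leave any pink or yellow look-alike of the part that bears knob alone.

How it is judged:
By the outcome, as a careful person would: the job done as asked, in the order asked, and still so for the second after the job is handed in, with the robot touching nothing.
It also fails if it takes over 72 s, if anything falls off the work surface, if the arm or the gripper's body presses on something with over 40 N, if the wrist force passes 120 N, or if a joint passes its speed limit or range.

ROBOT

A 6-joint arm with a two-finger parallel gripper is mounted at the origin on the work surface. World frame = base frame: x ahead of the robot, y to its left, z up, the work surface at z = 0. Lengths are in m, angles in rad, forces in N, time in s.
With the tool pointing down it reaches from about 0.325 to 0.775 m from the base axis. Payload 5.5 kg.
Tool frame: the origin (TCP) lies on the centre line of the jaws, within the pads' length; the fingertips stand 17 mm ahead of it and the grasp point (between the pads) lies 2 mm behind it (r.tips_ahead is the distance from the TCP to the fingertips, in m); z points along the fingers, y is the line along which they close (so a half turn about z gives the same grasp; the last joint's range is limited). The gripper opens to 88 mm and grips with 3 to 60 N. Pads are 20 mm wide; open, the fingers measure 115 mm over their backs; the gripper's body (75 mm by 178 mm) begins 61 mm behind the grasp point.
Start: joints at [1.092, 0.091, 1.231, -0, 1.82, -0.057], TCP at [0.246, 0.547, 0.24] pointing down, gripper open.
Joint ranges: [-2.87, 2.87], [-0.86, 2.18], [0.17, 2.46], [-1.51, 4.65], [0.06, 2.69], [-2.65, 2.65]. Speed limits (rad/s): [2.57, 2.57, 3.01, 3.14, 3.14, 3.14].

INTERFACE

Orientations are given as [roll, pitch, yaw] about the fixed x, y, z axes, in that order (R = Rz(yaw) Ry(pitch) Rx(roll)).
In Python, from plant import r gives the robot as it stands.
- The arm moves only by the tool move_arm, never from a script. Its argument "targets" is a list of rows, each an object of numbers: "dx", "dy", "dz": the shift along the tool's x, y, z normalised to -1 to 1, where 1 is 0.25 m; "spin": the turn about the tool's z normalised to -1 to 1, where 1 is 180 degrees; "hand": the opening in per cent of the stroke, from 0 (shut) to 100 (fully open). In form: [{"dx": .., "dy": .., "dz": .., "spin": .., "hand": ..}, ...]. A call has 1 to 10 rows; each row is the pose to reach, as a shift and turn from the pose commanded when the call began, along the tool's axes at that moment, turning the shorter way round; what a row does not reach only later rows make up. A row lasts 1/8 s, in which the tool goes at most 62.5 mm and 10.7 degrees, less where a joint would pass 70% of its speed; a pose out of reach is approached as far as the arm can. A call with a number of a shift or a turn outside -1 to 1 is refused whole. A call with a gripper value outside its range is refused whole. The fingers move at their own pace and stop on an object; "force" is the grip in N (left out, the last holds). Time passes only in rows, so rows that repeat a pose let the fingers close. It gives the time, the measured TCP pose, the force, the opening and the grip force at its end, in the units of the state.
- r.state(): the state, without advancing time (a new reading comes with each control period).
- r.get_image(name): name is "side" or "top" or "wrist"; returns the picture (420x560x3 uint8, red, green, blue); there is no depth.
- r.get_calibration(name): a dict with "fx", "fy", "cx", "cy" (pixels), "R" (3x3) and "t" (3): a world point X has camera coordinates R X + t. Camera axes: x right, y down, z forward; pixel columns grow to the right and rows downward; lengths in m; the calibration is good to about 2 mm. The wrist camera is an equidistant fisheye: a pixel r from the principal point sees the ray r / f radians off the axis. A picture is of the moment at which its call begins: read the wrist's pose just before it. get_calibration takes no time and is no camera call; for the wrist camera it gives the pose at the moment of the call.
- r.hand_in(): hands the job in; it is judged then, once.
The state is a dict: "time": time; "joint_pos": joint angles; "joint_vel": joint speeds; "effort": joint torques, N m; "tcp_pos": TCP position; "tool_rot": TCP orientation; "contact_force": force on the tool from outside, world axes, zero at the start; "torque": the same for the moment, N m; "finger_gap": finger opening in m; "grip_force": force on a finger pad.
Only numpy, scipy, OpenCV 4.12 (cv2) and the standard library are available. Lean on these libraries where they do the work, as an engineer would, in place of code of your own. Each camera call takes 0.05 s, during which the arm holds its last target. There are 200 camera calls.

## Working session

There is one attempt and no reset: what is moved stays moved. The work goes in short steps, Python scripts to look and compute and a tool call to move; the robot and the scene stay as the last step left them, time stands still between calls to the robot, and variables do not carry over. Pictures are saved under pics/ and viewed, at most 10 in all, crops included, and the job is handed in when it is done.

Besides the shell and the picture viewer there is one more tool, called after ">>>" as name(argument=value, ...), one argument or row to a line, values as JSON. move_arm: Moves the arm, as the interface text tells. Its arguments: {"type":"object","properties":{"targets":{"type":"array"},"force":{"type":"number"}},"required":["targets"]}

```bash
mkdir -p pics; ls
python3 - <<'E'
from plant import r
import cv2,numpy as np
for n in ("top","side"):
    c=r.get_calibration(n); print(n,{k:np.round(v,4).tolist() for k,v in c.items()})
    cv2.imwrite(f"pics/{n}1.png",cv2.cvtColor(r.get_image(n),cv2.COLOR_RGB2BGR))
s=r.state();print(s)
E
```

```text
pics
top {'fx': 407.6691, 'fy': 407.6691, 'cx': 274.3173, 'cy': 213.9847, 'R': [[-0.0078, -0.9999, -0.0102], [-0.9828, 0.0096, -0.1843], [0.1844, 0.0086, -0.9828]], 't': [0.0074, 0.5724, 0.6679]}
side {'fx': 448.2893, 'fy': 448.2893, 'cx': 280.1401, 'cy': 203.014, 'R': [[0.7504, -0.661, -0.0051], [-0.4956, -0.5575, -0.666], [0.4374, 0.5023, -0.7459]], 't': [-0.4271, 0.3218, 0.6065]}
{'time': 0.1, 'joint_pos': array([ 1.09228273e+00,  9.17684556e-02,  1.23176089e+00, -1.73877463e-05,
        1.81979207e+00, -5.66776352e-02]), 'joint_vel': array([-1.85687318e-03, -2.49695052e-03, -4.15192135e-03,  8.64728895e-05,
        5.57702998e-04,  7.79620756e-04]), 'effort': array([ 1.99951217e-03, -4.47855771e+01, -4.07570958e+01,  7.00995605e-02,
        2.83446506e-02, -1.02771191e-04]), 'tcp_pos': array([0.2455476 , 0.54719638, 0.23863155]), 'tool_rot': array([-3.13986571e+00, -8.10979023e-05,  2.71975235e+00]), 'contact_force': array([ 0.48425195,  0.41633471, -0.00268158]), 'torque': array([-0.01545062, -0.0010442 ,  0.02480402]), 'grip_force': 0.0, 'finger_gap': 0.08776534402196282}
```

View pics/top1.png

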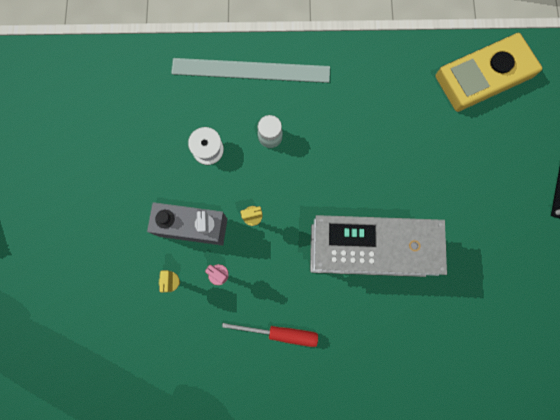

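View pics/side1.png

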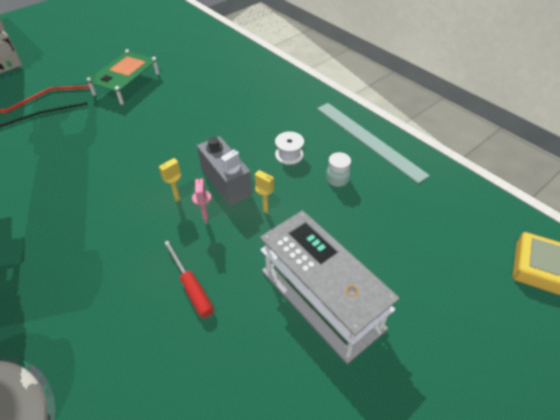

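The knob candidates in the top view are silver in the block (204,222), yellow (252,215), yellow (169,281) and pink (217,274). Only the silver one is in the grey block and aluminium, so it is the one meant. I'll confirm with a crop.

```bash
cat > h.py <<'E'
from plant import r
import cv2,numpy as np
def ray(n,u,v,z):
    c=r.get_calibration(n);R=np.array(c['R']);t=np.array(c['t'])
    C=-R.T@t; d=R.T@np.array([(u-c['cx'])/c['fx'],(v-c['cy'])/c['fy'],1])
    return C+d*(z-C[2])/d[2]
def proj(n,X):
    c=r.get_calibration(n);p=np.array(c['R'])@X+c['t'];return c['fx']*p[0]/p[2]+c['cx'],c['fy']*p[1]/p[2]+c['cy']
def tri(u1,v1,u2,v2):
    A=[];b=[]
    for n,u,v in(("top",u1,v1),("side",u2,v2)):
        c=r.get_calibration(n);R=np.array(c['R']);t=np.array(c['t'])
        x=(u-c['cx'])/c['fx'];y=(v-c['cy'])/c['fy']
        A+= [R[0]-x*R[2],R[1]-y*R[2]]; b+=[x*t[2]-t[0],y*t[2]-t[1]]
    return np.linalg.lstsq(np.array(A),np.array(b),rcond=None)[0]
E
python3 - <<'E'
from h import *
T=cv2.imread('pics/top1.png');S=cv2.imread('pics/side1.png')
a=cv2.resize(T[190:250,140:270],None,fx=6,fy=6,interpolation=cv2.INTER_CUBIC)[:, :780]
b=cv2.resize(S[130:210,190:250],(180*1,240),interpolation=cv2.INTER_CUBIC)
c=cv2.resize(T[205:285,300:460],(480,240),interpolation=cv2.INTER_CUBIC)
im=np.zeros((600,790,3),np.uint8);im[:360,:780]=a;im[360:,:180]=b;im[360:,200:680]=c
cv2.imwrite('pics/crop1.png',im)
print(tri(204,222,230,160),tri(413.5,245,351.5,291),ray('top',413.5,245,.102))
E
```

```text
[0.55158425 0.11964914 0.09360786] [ 0.50989841 -0.22302762  0.10135587] [ 0.50999354 -0.22292257  0.102     ]
```

View pics/crop1.png

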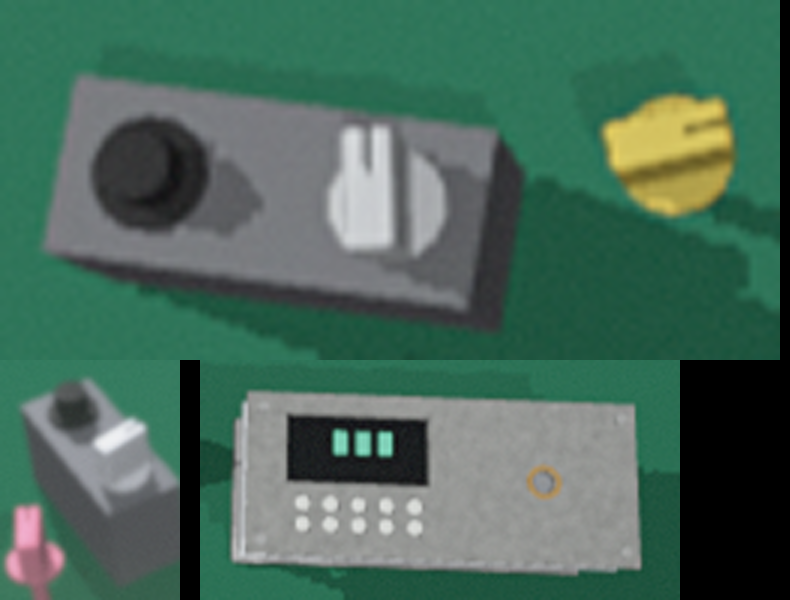

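The crop confirms the silver bar knob in the block, with top-face centre at about crop (366,186), i.e. image (201,221). The black round spare is at crop (150,170). The panel hole is at crop (544,482), i.e. image (414.7,245.7).

Run:
```python
from h import *
t=lambda x,y,z: ray('top',140+x/6-.42,190+y/6-.42,z)
B=[t(*p,.102) for p in((342,125),(390,123),(391,247),(341,247))]
print('bar',np.round(B,4).tolist(),np.mean(B,0)); 
d=(B[0]+B[1]-B[2]-B[3])/2;print('len',np.linalg.norm(d),'ang',np.arctan2(d[1],d[0]),'w',np.linalg.norm(B[0]-B[1]))
print('skirt',t(387,200,.072))
K=[t(*p,.068) for p in((80,75),(500,130),(470,310),(45,250))]
print('block',np.mean(K,0),[np.linalg.norm(K[i]-K[i-1]) for i in range(4)]); e=K[0]-K[1]+K[3]-K[2];print('y ang',np.arctan2(e[1],e[0]), 'yellow',t(670,150,.1),'spare',t(140,165,.088))
q=lambda x,y: ray('top',300+(x-200)/3-.33,205+(y-360)/3-.33,.102)
P=[q(*p) for p in((247,392),(634,405),(640,568),(240,558))]
print('panel',np.mean(P,0),[np.linalg.norm(P[i]-P[i-1]) for i in range(4)]);e=P[0]-P[1]+P[3]-P[2];print('y ang',np.arctan2(e[1],e[0]),'hole',q(544,482))
# panel y fit via display and hole
c=r.get_calibration('wrist');s=r.state();print({k:np.round(v,4).tolist() for k,v in c.items()})
```

```text
bar [[0.5705, 0.1304, 0.102], [0.571, 0.1172, 0.102], [0.5365, 0.1161, 0.102], [0.5366, 0.1298, 0.102]] [0.55362861 0.12336988 0.102     ]
len 0.0342404074946375 ang 0.025530507654149763 w 0.013244026762969999
skirt [0.55446465 0.12301567 0.072     ]
block [0.55820312 0.15669211 0.068     ] [np.float64(0.051938143341093215), np.float64(0.12396034550601649), np.float64(0.052857664226272826), np.float64(0.12398380243665362)]
y ang 1.4252499127161935 yellow [0.56301184 0.04010393 0.1       ] spare [0.56241957 0.18978993 0.088     ]
panel [ 0.51117487 -0.16822084  0.102     ] [np.float64(0.09039427193355132), np.float64(0.21083507894562734), np.float64(0.08807828251528892), np.float64(0.21261789686018973)]
y ang 1.532282463195434 hole [ 0.50943526 -0.22423322  0.102     ]
{'fx': 325.1923, 'fy': 325.1923, 'cx': 279.501, 'cy': 213.1713, 'R': [[0.4091, 0.9125, -0.0004], [0.877, -0.393, 0.2763], [0.252, -0.1134, -0.9611]], 't': [-0.5995, -0.033, 0.3898]}
```

```bash
cat >> h.py <<'E'
def to(x,y,z,yaw):
    s=r.state();p=s['tcp_pos'];w=s['tool_rot'][2];d=np.array([x,y,z])-p
    c,sn=np.cos(w),np.sin(w)
    dy=(yaw-w+np.pi)%(2*np.pi)-np.pi
    print('dx %.4f dy %.4f dz %.4f spin %.4f'%((c*d[0]+sn*d[1])/.25,(sn*d[0]-c*d[1])/.25,-d[2]/.25,-dy/np.pi),'dist',np.linalg.norm(d))
E
python3 -c "
from h import *
to(.554,.1232,.2,.0255)"
```

```text
dx -1.8201 dy -1.0421 dz 0.1545 spin 0.8576 dist 0.5257453862649958
```

>>> move_arm(
  targets=[
    {"dx": -0.2, "dy": -0.12, "spin": 0.06, "hand": 48},
    {"dx": -0.4, "dy": -0.24, "spin": 0.12, "hand": 48},
    {"dx": -0.6, "dy": -0.35, "spin": 0.18, "hand": 48},
    {"dx": -0.75, "dy": -0.43, "spin": 0.24, "hand": 48},
    {"dx": -0.91, "dy": -0.52, "spin": 0.3, "hand": 48},
    {"dx": -0.91, "dy": -0.52, "spin": 0.36, "hand": 48},
    {"dx": -0.91, "dy": -0.52, "spin": 0.42, "hand": 48},
    {"dx": -0.91, "dy": -0.52, "spin": 0.42, "hand": 48},
  ],
)

```text
schema error: expected keys dx, dy, dz, spin, hand
```

```bash
python3 -c "
from h import *
to(.554,.1232,.2,.0255)"
```

```text
dx -1.8201 dy -1.0421 dz 0.1545 spin 0.8576 dist 0.5257453862649958
```

>>> move_arm(
  targets=[
    {"dx": -0.2, "dy": -0.12, "dz": 0, "spin": 0.06, "hand": 48},
    {"dx": -0.4, "dy": -0.24, "dz": 0, "spin": 0.12, "hand": 48},
    {"dx": -0.6, "dy": -0.35, "dz": 0, "spin": 0.18, "hand": 48},
    {"dx": -0.75, "dy": -0.43, "dz": 0, "spin": 0.24, "hand": 48},
    {"dx": -0.91, "dy": -0.52, "dz": 0, "spin": 0.3, "hand": 48},
    {"dx": -0.91, "dy": -0.52, "dz": 0, "spin": 0.36, "hand": 48},
    {"dx": -0.91, "dy": -0.52, "dz": 0, "spin": 0.42, "hand": 48},
    {"dx": -0.91, "dy": -0.52, "dz": 0, "spin": 0.42, "hand": 48},
  ],
)

```text
time: 1.1
tcp_pos: [0.4, 0.3355, 0.2392]
tool_rot: [-3.141, 0.001, 1.401]
contact_force: [0.2, -0.4, 0.1]
finger_gap: 0.0423
grip_force: 0.0
```

```bash
python3 -c "
from h import *
to(.554,.1232,.2,.0255)"
```

```text
dx -0.7330 dy 0.7505 dz 0.1568 spin 0.4379 dist 0.2651662540549436
```

>>> move_arm(
  targets=[
    {"dx": -0.16, "dy": 0.16, "dz": 0, "spin": 0.06, "hand": 48},
    {"dx": -0.32, "dy": 0.32, "dz": 0, "spin": 0.12, "hand": 48},
    {"dx": -0.48, "dy": 0.48, "dz": 0, "spin": 0.18, "hand": 48},
    {"dx": -0.62, "dy": 0.64, "dz": 0.05, "spin": 0.24, "hand": 48},
    {"dx": -0.733, "dy": 0.75, "dz": 0.1, "spin": 0.3, "hand": 48},
    {"dx": -0.733, "dy": 0.75, "dz": 0.15, "spin": 0.36, "hand": 48},
    {"dx": -0.733, "dy": 0.75, "dz": 0.15, "spin": 0.4, "hand": 48},
    {"dx": -0.733, "dy": 0.75, "dz": 0.15, "spin": 0.438, "hand": 48},
    {"dx": -0.733, "dy": 0.75, "dz": 0.15, "spin": 0.438, "hand": 48},
  ],
)

```text
time: 2.22
tcp_pos: [0.5536, 0.1235, 0.2018]
tool_rot: [3.142, 0.001, 0.029]
contact_force: [-0.5, 0.5, -0.5]
finger_gap: 0.0421
grip_force: 0.0
```

Run:
```python
from h import *
c=r.get_calibration('wrist');R=np.array(c['R']);print(-R.T@c['t'],R.round(3).tolist())
im=cv2.cvtColor(r.get_image('wrist'),cv2.COLOR_RGB2BGR)
p=R@np.array([.554,.1232,.102])+c['t'];a=np.hypot(p[0],p[1]);k=np.arctan2(a,p[2])*c['fx']/a
u,v=c['cx']+p[0]*k,c['cy']+p[1]*k;print(u,v)
cv2.imwrite('pics/w1.png',im);to(.554,.1232,.093,.0255)
```

```text
[0.62882188 0.12547712 0.34656128] [[0.029, -1.0, -0.001], [-0.961, -0.028, 0.277], [-0.276, -0.007, -0.961]]
279.9560861086076 218.66022151580194
dx 0.0017 dy 0.0011 dz 0.4355 spin 0.0013 dist 0.1088785026885341
```

View pics/w1.png

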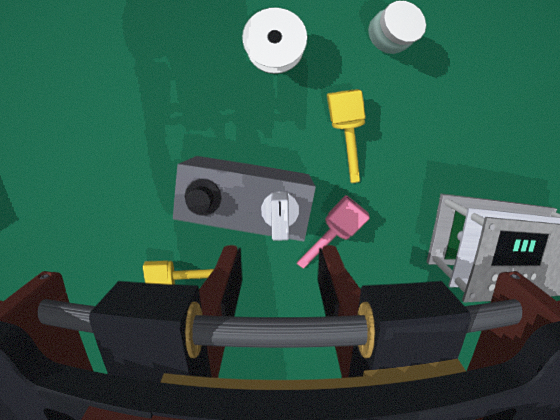

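The wrist view shows the silver bar at about (280,216), close to the predicted (280,219). The look-alikes are now lying on the bench, well below the jaws. I'll overlay the projected model to check the offset along the bar.

```bash
cat >> h.py <<'E'
def wp(c,X):
    p=np.array(c['R'])@X+c['t'];a=np.hypot(p[0],p[1]);k=np.arctan2(a,p[2])*c['fx']/a
    return np.array([c['cx']+p[0]*k,c['cy']+p[1]*k])
def wray(c,u,v,z):
    R=np.array(c['R']);C=-R.T@c['t'];d=np.array([u-c['cx'],v-c['cy']]);n=np.hypot(*d);th=n/c['fx']
    w=R.T@np.array([*(d/n*np.sin(th)),np.cos(th)]);return C+w*(z-C[2])/w[2]
E
python3 - <<'E'
from h import *
im=cv2.imread('pics/w1.png');c=r.get_calibration('wrist')
S=10;o=np.array([250,180]);cr=cv2.resize(im[180:250,250:320],None,fx=S,fy=S,interpolation=cv2.INTER_CUBIC)[:600]
a=.0255;ex=np.array([np.cos(a),np.sin(a),0]);ey=np.array([-np.sin(a),np.cos(a),0]);k=np.array([.554,.1232,0])
def pl(P,col): cv2.polylines(cr,[np.int32([(wp(c,p)-o+.5)*S for p in P])],True,col,1)
pl([k+ex*.017*i+ey*.007*j+[0,0,.102] for i,j in((1,1),(1,-1),(-1,-1),(-1,1))],(0,0,255))
pl([k+.017*np.array([np.cos(t),np.sin(t),0])+[0,0,.072] for t in np.linspace(0,6.28,40)],(255,0,0))
cv2.imwrite('pics/w1c.png',cr)
E
```

```text
(no output)
```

View pics/w1c.png

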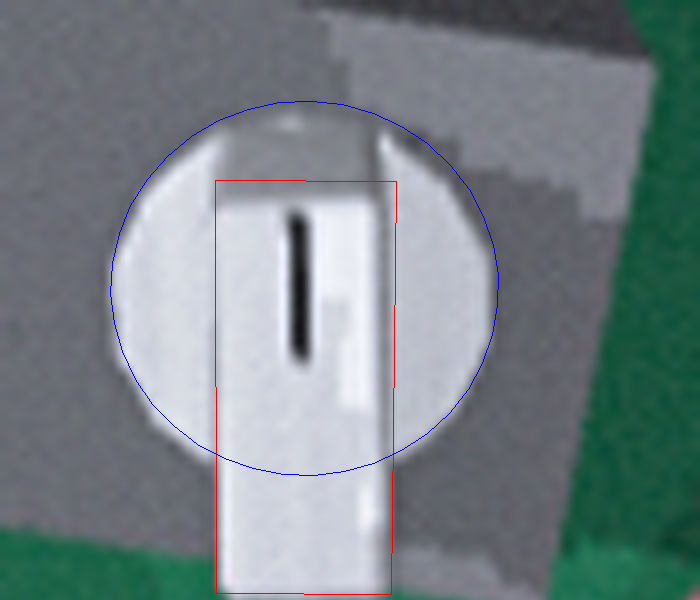

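The model overlay fits to within about 0.7 mm, so I'll descend and grip.

>>> move_arm(
  targets=[
    {"dx": 0, "dy": -0.001, "dz": 0.12, "spin": 0, "hand": 48},
    {"dx": 0, "dy": -0.001, "dz": 0.24, "spin": 0, "hand": 48},
    {"dx": 0, "dy": -0.001, "dz": 0.34, "spin": 0, "hand": 48},
    {"dx": 0, "dy": -0.001, "dz": 0.41, "spin": 0, "hand": 48},
    {"dx": 0, "dy": -0.001, "dz": 0.436, "spin": 0, "hand": 48},
    {"dx": 0, "dy": -0.001, "dz": 0.436, "spin": 0, "hand": 48},
    {"dx": 0, "dy": -0.001, "dz": 0.436, "spin": 0, "hand": 0},
    {"dx": 0, "dy": -0.001, "dz": 0.436, "spin": 0, "hand": 0},
    {"dx": 0, "dy": -0.001, "dz": 0.436, "spin": 0, "hand": 0},
    {"dx": 0, "dy": -0.001, "dz": 0.436, "spin": 0, "hand": 0},
  ],
  force=35,
)

```text
time: 3.52
tcp_pos: [0.5539, 0.1235, 0.0937]
tool_rot: [-3.142, -0.001, 0.024]
contact_force: [0.1, -0.5, 2.3]
finger_gap: 0.0135
grip_force: 35.0
```

>>> move_arm(
  targets=[
    {"dx": 0, "dy": 0, "dz": -0.08, "spin": 0, "hand": 0},
    {"dx": 0, "dy": 0, "dz": -0.2, "spin": 0, "hand": 0},
    {"dx": 0, "dy": 0, "dz": -0.34, "spin": 0, "hand": 0},
    {"dx": 0, "dy": 0, "dz": -0.48, "spin": 0, "hand": 0},
    {"dx": 0, "dy": 0, "dz": -0.58, "spin": 0, "hand": 0},
    {"dx": 0, "dy": 0, "dz": -0.63, "spin": 0, "hand": 0},
    {"dx": 0, "dy": 0, "dz": -0.63, "spin": 0, "hand": 0},
  ],
)

```text
time: 4.4
tcp_pos: [0.5539, 0.1236, 0.2518]
tool_rot: [-3.141, -0.002, 0.024]
contact_force: [0.1, -0.2, -1.3]
finger_gap: 0.0137
grip_force: 35.0
```

```bash
python3 -c "
from h import *
s=r.state();print(s['tcp_pos'],s['contact_force'],s['finger_gap'])
to(.5096,-.2236,.25,.7)"
```

```text
[0.55391146 0.12358882 0.25179528] [ 0.06647581 -0.17086927 -1.33024123] 0.013723633959406668
dx -0.2111 dy 1.3840 dz 0.0072 spin -0.2151 dist 0.350009721238436
```

>>> move_arm(
  targets=[
    {"dx": -0.02, "dy": 0.1, "dz": 0, "spin": 0, "hand": 0},
    {"dx": -0.05, "dy": 0.28, "dz": 0, "spin": 0, "hand": 0},
    {"dx": -0.08, "dy": 0.48, "dz": 0, "spin": 0, "hand": 0},
    {"dx": -0.11, "dy": 0.68, "dz": 0, "spin": 0, "hand": 0},
    {"dx": -0.13, "dy": 0.84, "dz": 0, "spin": 0, "hand": 0},
    {"dx": -0.15, "dy": 1.0, "dz": 0, "spin": 0, "hand": 0},
  ],
)

```text
time: 5.15
tcp_pos: [0.5215, -0.1286, 0.2489]
tool_rot: [-3.141, 0.002, 0.024]
contact_force: [0.9, -0.1, -2.0]
finger_gap: 0.0143
grip_force: 35.0
```

>>> move_arm(
  targets=[
    {"dx": -0.02, "dy": 0.13, "dz": 0, "spin": 0, "hand": 0},
    {"dx": -0.04, "dy": 0.26, "dz": 0, "spin": 0, "hand": 0},
    {"dx": -0.06, "dy": 0.34, "dz": 0, "spin": 0, "hand": 0},
    {"dx": -0.061, "dy": 0.384, "dz": 0, "spin": 0, "hand": 0},
    {"dx": -0.061, "dy": 0.384, "dz": 0, "spin": 0, "hand": 0},
    {"dx": -0.061, "dy": 0.384, "dz": 0, "spin": 0, "hand": 0},
  ],
)

```text
time: 5.9
tcp_pos: [0.5096, -0.2228, 0.2506]
tool_rot: [-3.141, -0.0, 0.025]
contact_force: [-0.4, 0.3, -1.7]
finger_gap: 0.0139
grip_force: 35.0
```

Run:
```python
from h import *
s=r.state();p=s['tcp_pos'];print(p,s['tool_rot'],s['contact_force'])
I={n:cv2.cvtColor(r.get_image(n),cv2.COLOR_RGB2BGR) for n in('top','side','wrist')}
for n in I: cv2.imwrite(f'pics/{n}2.png',I[n])
c=r.get_calibration('wrist')
tip=p-[0,0,.0907];h=np.array([.5096,-.2236,.102])
print('tip',proj('top',tip),proj('side',tip),wp(c,tip));print('hole',proj('top',h),proj('side',h),wp(c,h))
def crop(n,u,v,m=25,f=8): return cv2.resize(I[n][int(v)-m:int(v)+m,int(u)-m:int(u)+m],None,fx=f,fy=f,interpolation=cv2.INTER_CUBIC)
su,sv=proj('side',h)
a=I['side'][int(sv)-70:int(sv)+30,int(su)-65:int(su)+65]
im=np.zeros((600,800,3),np.uint8)
im[:300,:390]=cv2.resize(a,None,fx=3,fy=3,interpolation=cv2.INTER_CUBIC)
im[:300,400:]=cv2.resize(I['wrist'],(400,300))
tu,tv=proj('top',h);im[300:600,:400]=cv2.resize(I['top'][int(tv)-37:int(tv)+38,int(tu)-50:int(tu)+50],(400,300),interpolation=cv2.INTER_CUBIC)
wu,wv=wp(c,h);im[300:600,400:]=cv2.resize(I['wrist'][int(wv)-37:int(wv)+38,int(wu)-50:int(wu)+50],(400,300),interpolation=cv2.INTER_CUBIC)
cv2.imwrite('pics/m2.png',im)
print('orig',(int(su)-65,int(sv)-70),(int(tu)-50,int(tv)-37),(int(wu)-50,int(wv)-37))
```

```text
[ 0.50961895 -0.22280785  0.25062086] [-3.14114403e+00 -4.03103781e-05  2.53330490e-02] [-0.37464004  0.28767601 -1.71104488]
tip (np.float64(426.1833532147258), np.float64(240.9612777275035)) (np.float64(356.36073815585405), np.float64(268.16734725066317)) [279.55042114 222.70455031]
hole (np.float64(413.93701374525466), np.float64(245.23867080558506)) (np.float64(351.8338246492224), np.float64(291.11096119380693)) [280.46577264 203.86321515]
orig (286, 221) (363, 208) (230, 166)
```

View pics/m2.png

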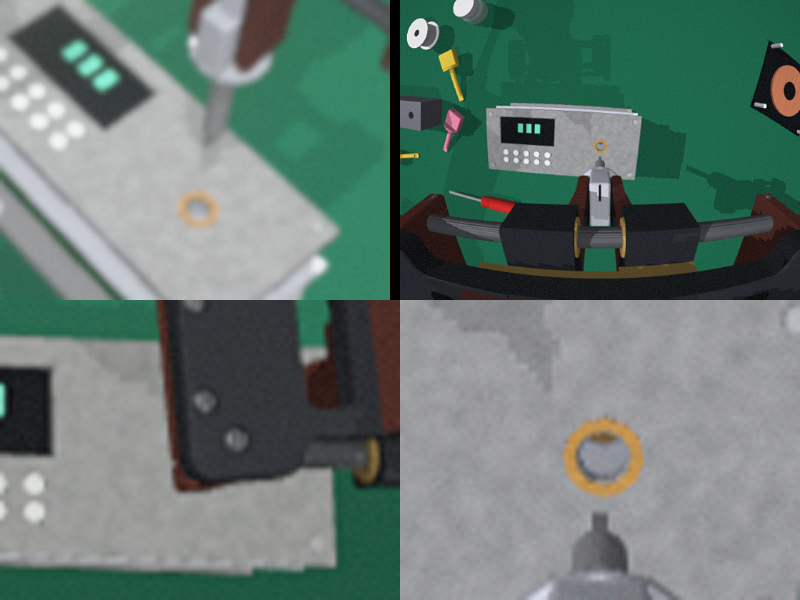

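The wrist crop shows the hole ring centre at (280.6,204.9) and the tang's front lower edge at (279.7,219.2). The side crop shows the tip at (356,270) and the hole at (352,290.7).

Run:
```python
from h import *
c=r.get_calibration('wrist');p=r.state()['tcp_pos']
I=cv2.imread('pics/wrist2.png');hsv=cv2.cvtColor(I,cv2.COLOR_BGR2HSV)
m=cv2.inRange(hsv,(10,90,80),(28,255,255))[180:235,255:310]
ct=max(cv2.findContours(m,cv2.RETR_EXTERNAL,cv2.CHAIN_APPROX_NONE)[0],key=cv2.contourArea)
e=cv2.fitEllipse(ct);u,v=e[0][0]+255,e[0][1]+180;print('ring',u,v,e[1],'hole wrist',wray(c,u,v,.102))
I=cv2.imread('pics/top1.png');hsv=cv2.cvtColor(I,cv2.COLOR_BGR2HSV)
m=cv2.inRange(hsv,(8,70,80),(28,255,255))[230:260,395:430]
ct=max(cv2.findContours(m,cv2.RETR_EXTERNAL,cv2.CHAIN_APPROX_NONE)[0],key=cv2.contourArea);e=cv2.fitEllipse(ct)
print('hole top',ray('top',e[0][0]+395,e[0][1]+230,.102))
for ox in(0,-.001,.001):print(ox,wp(c,p+[.0048+ox,0,-.0907]),'tangtop',wp(c,p+[.0048+ox,0,-.0797]),'shaft shoulder',wp(c,p+[.005+ox,0,-.0797]))
# gray intensity down the column through tang
g=cv2.imread('pics/wrist2.png',0);print(g[210:240,278:283].mean(1).round().tolist());print(g[222,268:292].tolist());print(g[233,265:295].tolist());print(g[300,262:298].tolist())
```

```text
ring 280.4293899536133 204.89458084106445 (18.318195343017578, 18.963096618652344) hole wrist [ 0.50860632 -0.22359252  0.102     ]
hole top [ 0.50963067 -0.2241019   0.102     ]
0 [279.78720783 216.74927118] tangtop [279.78161233 221.10000656] shaft shoulder [279.78883324 220.83627777]
-0.001 [279.75270086 218.01486829] tangtop [279.74555969 222.41663609] shaft shoulder [279.75276328 222.15357958]
0.001 [279.82179133 215.48072468] tangtop [279.81775123 219.78002787] shaft shoulder [279.82498928 219.51563295]
[109.0, 140.0, 148.0, 152.0, 155.0, 155.0, 153.0, 154.0, 148.0, 123.0, 104.0, 105.0, 107.0, 103.0, 93.0, 89.0, 91.0, 91.0, 92.0, 92.0, 90.0, 91.0, 98.0, 116.0, 152.0, 171.0, 139.0, 123.0, 121.0, 122.0]
[157, 158, 156, 153, 158, 161, 153, 161, 160, 162, 100, 94, 90, 97, 156, 151, 157, 151, 149, 149, 156, 153, 149, 151]
[156, 154, 147, 149, 150, 148, 150, 142, 122, 121, 122, 111, 113, 123, 122, 123, 112, 101, 92, 98, 80, 78, 145, 150, 150, 149, 152, 151, 145, 154]
[16, 17, 0, 43, 127, 143, 140, 144, 149, 148, 144, 144, 146, 140, 144, 148, 148, 143, 142, 144, 145, 142, 145, 143, 147, 148, 141, 145, 147, 142, 131, 105, 43, 9, 4, 19]
```

>>> move_arm(
  targets=[
    {"dx": 0.0035, "dy": 0.0037, "dz": 0.05, "spin": 0, "hand": 0},
    {"dx": 0.0035, "dy": 0.0037, "dz": 0.12, "spin": 0, "hand": 0},
    {"dx": 0.0035, "dy": 0.0037, "dz": 0.18, "spin": 0, "hand": 0},
    {"dx": 0.0035, "dy": 0.0037, "dz": 0.21, "spin": 0, "hand": 0},
    {"dx": 0.0035, "dy": 0.0037, "dz": 0.21, "spin": 0, "hand": 0},
    {"dx": 0.0035, "dy": 0.0037, "dz": 0.21, "spin": 0, "hand": 0},
  ],
)

```text
time: 6.8
tcp_pos: [0.5104, -0.2247, 0.1988]
tool_rot: [3.141, -0.001, 0.024]
contact_force: [0.4, -0.3, -1.5]
finger_gap: 0.0137
grip_force: 35.0
```

Run:
```python
from h import *
s=r.state();p=s['tcp_pos'];print(p,s['tool_rot'],s['contact_force'])
c=r.get_calibration('wrist')
I={n:cv2.cvtColor(r.get_image(n),cv2.COLOR_RGB2BGR) for n in('side','wrist')}
for n in I: cv2.imwrite(f'pics/{n}3.png',I[n])
im=np.zeros((500,800,3),np.uint8)
im[:,:400]=cv2.resize(I['side'][255:305,332:372],(400,500),interpolation=cv2.INTER_CUBIC)
u,v=wp(c,p-[0,0,.085]);u,v=int(u),int(v);print(u,v,'tipfront',wp(c,p+[.0048,0,-.0907]))
im[:,400:]=cv2.resize(I['wrist'][v-30:v+20,u-20:u+20],(400,500),interpolation=cv2.INTER_CUBIC)
cv2.imwrite('pics/m3.png',im)
```

```text
[ 0.51043334 -0.22467973  0.19877152] [ 3.14111828e+00 -8.89031186e-04  2.42545638e-02] [ 0.41339477 -0.29135588 -1.45342963]
279 225 tipfront [279.72538815 216.82682292]
```

View pics/m3.png

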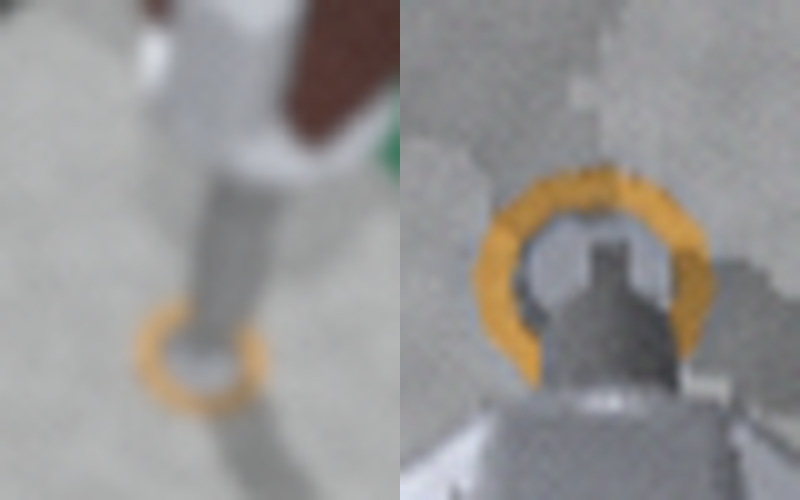

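Run:
```python
from h import *
c=r.get_calibration('wrist');p=r.state()['tcp_pos'];print(p)
I=cv2.imread('pics/wrist3.png');hsv=cv2.cvtColor(I,cv2.COLOR_BGR2HSV)
m=cv2.inRange(hsv,(10,90,80),(28,255,255))[205:240,262:298]
# outer edge points: hull of the mask
ct=np.vstack(cv2.findContours(m,cv2.RETR_EXTERNAL,cv2.CHAIN_APPROX_NONE)[0]);h=cv2.convexHull(ct)[:,0,:]+[262,205]
h=h[h[:,1]<228]
P=np.array([wray(c,*q,.102)[:2] for q in h])
A=np.c_[2*P,np.ones(len(P))];s=np.linalg.lstsq(A,(P**2).sum(1),rcond=None)[0];print('hole',s[:2],'rad',np.sqrt(s[2]+s[:2]@s[:2]))
z=p[2]-.0907;print('tip front edge',wray(c,279.5,218.7,z)-[.0048,0,0],z)
g=cv2.imread('pics/wrist3.png',0);print(g[222,270:292].tolist(),g[213:226,279:281].mean(1).tolist())
```

```text
[ 0.51053805 -0.22471482  0.19900359]
hole [ 0.50848409 -0.22341244] rad 0.009108856409539245
tip front edge [ 0.50906724 -0.22459414  0.10830359] 0.10830358599566381
[120, 115, 147, 148, 146, 146, 150, 148, 98, 92, 92, 97, 150, 149, 147, 150, 104, 107, 116, 111, 112, 108] [132.0, 130.0, 119.5, 111.0, 129.0, 136.5, 109.5, 88.5, 86.0, 92.0, 93.5, 94.0, 94.0]
```

>>> move_arm(
  targets=[
    {"dx": -0.0015, "dy": -0.0045, "dz": 0, "spin": 0, "hand": 0},
    {"dx": -0.0015, "dy": -0.0045, "dz": 0.01, "spin": 0, "hand": 0},
    {"dx": -0.0015, "dy": -0.0045, "dz": 0.018, "spin": 0, "hand": 0},
    {"dx": -0.0015, "dy": -0.0045, "dz": 0.026, "spin": 0, "hand": 0},
    {"dx": -0.0015, "dy": -0.0045, "dz": 0.03, "spin": 0, "hand": 0},
    {"dx": -0.0015, "dy": -0.0045, "dz": 0.03, "spin": 0, "hand": 0},
  ],
)

```text
time: 7.65
tcp_pos: [0.5098, -0.2234, 0.1905]
tool_rot: [-3.141, 0.0, 0.024]
contact_force: [0.0, -0.4, -1.7]
finger_gap: 0.0139
grip_force: 35.0
```

>>> move_arm(
  targets=[
    {"dx": 0, "dy": 0, "dz": 0.01, "spin": 0, "hand": 0},
    {"dx": 0, "dy": 0, "dz": 0.02, "spin": 0, "hand": 0},
    {"dx": 0, "dy": 0, "dz": 0.03, "spin": 0, "hand": 0},
    {"dx": 0, "dy": 0, "dz": 0.038, "spin": 0, "hand": 0},
    {"dx": 0, "dy": 0, "dz": 0.044, "spin": 0, "hand": 0},
    {"dx": 0, "dy": 0, "dz": 0.05, "spin": 0, "hand": 0},
    {"dx": 0, "dy": 0, "dz": 0.056, "spin": 0, "hand": 0},
    {"dx": 0, "dy": 0, "dz": 0.06, "spin": 0, "hand": 0},
    {"dx": 0, "dy": 0, "dz": 0.06, "spin": 0, "hand": 0},
  ],
)

```text
time: 8.78
tcp_pos: [0.5098, -0.2234, 0.1756]
tool_rot: [-3.142, 0.0, 0.024]
contact_force: [-0.3, -0.2, -1.0]
finger_gap: 0.0137
grip_force: 35.0
```

>>> move_arm(
  targets=[
    {"dx": 0, "dy": 0, "dz": 0.02, "spin": 0, "hand": 0},
    {"dx": 0, "dy": 0, "dz": 0.04, "spin": 0, "hand": 0},
    {"dx": 0, "dy": 0, "dz": 0.054, "spin": 0, "hand": 0},
    {"dx": 0, "dy": 0, "dz": 0.062, "spin": 0, "hand": 0},
    {"dx": 0, "dy": 0, "dz": 0.07, "spin": 0, "hand": 0},
    {"dx": 0, "dy": 0, "dz": 0.076, "spin": 0, "hand": 0},
    {"dx": 0, "dy": 0, "dz": 0.076, "spin": 0, "hand": 0},
  ],
)

```text
time: 9.65
tcp_pos: [0.5098, -0.2234, 0.1565]
tool_rot: [-3.141, 0.0, 0.024]
contact_force: [0.6, -0.6, -1.0]
finger_gap: 0.0137
grip_force: 35.0
```

>>> move_arm(
  targets=[
    {"dx": 0, "dy": 0, "dz": 0.01, "spin": 0, "hand": 0},
    {"dx": 0, "dy": 0, "dz": 0.02, "spin": 0, "hand": 0},
    {"dx": 0, "dy": 0, "dz": 0.028, "spin": 0, "hand": 0},
    {"dx": 0, "dy": 0, "dz": 0.034, "spin": 0, "hand": 0},
    {"dx": 0, "dy": 0, "dz": 0.034, "spin": 0, "hand": 0},
  ],
)

```text
time: 10.28
tcp_pos: [0.5098, -0.2234, 0.1479]
tool_rot: [-3.141, 0.0, 0.024]
contact_force: [0.5, -0.2, 0.0]
finger_gap: 0.014
grip_force: 35.0
```

>>> move_arm(
  targets=[
    {"dx": 0, "dy": 0, "dz": 0.002, "spin": 0, "hand": 0},
    {"dx": 0, "dy": 0, "dz": 0.005, "spin": 0, "hand": 0},
    {"dx": 0, "dy": 0, "dz": 0.005, "spin": 0, "hand": 0},
  ],
)

```text
time: 10.65
tcp_pos: [0.5098, -0.2234, 0.1468]
tool_rot: [-3.142, 0.0, 0.024]
contact_force: [0.3, -0.7, -1.1]
finger_gap: 0.0138
grip_force: 35.0
```

>>> move_arm(
  targets=[
    {"dx": 0, "dy": 0, "dz": 0.003, "spin": 0, "hand": 0},
    {"dx": 0, "dy": 0, "dz": 0.003, "spin": 0, "hand": 0},
  ],
)

```text
time: 10.9
tcp_pos: [0.5098, -0.2234, 0.1461]
tool_rot: [-3.142, 0.0, 0.024]
contact_force: [0.3, 0.1, -1.4]
finger_gap: 0.0139
grip_force: 35.0
```

Tip at 55.4 mm, still no contact. I'll step down gently.

>>> move_arm(
  targets=[
    {"dx": 0, "dy": 0, "dz": 0.002, "spin": 0, "hand": 0},
    {"dx": 0, "dy": 0, "dz": 0.002, "spin": 0, "hand": 0},
  ],
)

```text
time: 11.15
tcp_pos: [0.5098, -0.2234, 0.1456]
tool_rot: [-3.142, 0.0, 0.024]
contact_force: [-0.0, 0.8, -0.8]
finger_gap: 0.0141
grip_force: 35.0
```

>>> move_arm(
  targets=[
    {"dx": 0, "dy": 0, "dz": 0.002, "spin": 0, "hand": 0},
    {"dx": 0, "dy": 0, "dz": 0.002, "spin": 0, "hand": 0},
  ],
)

```text
time: 11.4
tcp_pos: [0.5098, -0.2234, 0.1451]
tool_rot: [-3.142, 0.0, 0.024]
contact_force: [-0.2, -1.2, -1.1]
finger_gap: 0.0136
grip_force: 35.0
```

>>> move_arm(
  targets=[
    {"dx": 0, "dy": 0, "dz": 0.002, "spin": 0, "hand": 0},
    {"dx": 0, "dy": 0, "dz": 0.002, "spin": 0, "hand": 0},
  ],
)

```text
time: 11.65
tcp_pos: [0.5098, -0.2234, 0.1446]
tool_rot: [-3.142, 0.0, 0.024]
contact_force: [0.6, 0.5, -1.0]
finger_gap: 0.0138
grip_force: 35.0
```

```bash
python3 -c "
from plant import r
print([r.state()['contact_force'][2].round(2) for _ in range(5)])"
```

```text
[np.float64(-0.96), np.float64(-0.96), np.float64(-0.96), np.float64(-0.96), np.float64(-0.96)]
```

>>> move_arm(
  targets=[
    {"dx": 0, "dy": 0, "dz": 0.002, "spin": 0, "hand": 0},
    {"dx": 0, "dy": 0, "dz": 0.002, "spin": 0, "hand": 0},
  ],
)

```text
time: 11.9
tcp_pos: [0.5098, -0.2234, 0.1441]
tool_rot: [-3.142, 0.0, 0.024]
contact_force: [-0.4, 0.4, -1.5]
finger_gap: 0.0139
grip_force: 35.0
```

>>> move_arm(
  targets=[
    {"dx": 0, "dy": 0, "dz": 0.001, "spin": 0, "hand": 0},
    {"dx": 0, "dy": 0, "dz": 0.001, "spin": 0, "hand": 0},
  ],
)

```text
time: 12.15
tcp_pos: [0.5098, -0.2234, 0.1439]
tool_rot: [-3.142, 0.0, 0.024]
contact_force: [-0.3, -0.7, -1.2]
finger_gap: 0.0136
grip_force: 35.0
```

Tip at 53.2 mm, still free.

>>> move_arm(
  targets=[
    {"dx": 0, "dy": 0, "dz": 0.002, "spin": 0, "hand": 0},
    {"dx": 0, "dy": 0, "dz": 0.002, "spin": 0, "hand": 0},
  ],
)

```text
time: 12.4
tcp_pos: [0.5099, -0.2235, 0.1434]
tool_rot: [3.142, -0.0, 0.024]
contact_force: [0.7, 0.1, -1.6]
finger_gap: 0.0141
grip_force: 35.0
```

>>> move_arm(
  targets=[
    {"dx": 0, "dy": 0, "dz": 0.001, "spin": 0, "hand": 0},
    {"dx": 0, "dy": 0, "dz": 0.001, "spin": 0, "hand": 0},
  ],
)

```text
time: 12.65
tcp_pos: [0.5099, -0.2235, 0.1433]
tool_rot: [3.142, -0.0, 0.024]
contact_force: [-1.4, 0.2, -0.6]
finger_gap: 0.0136
grip_force: 35.0
```

>>> move_arm(
  targets=[
    {"dx": 0, "dy": 0, "dz": 0.001, "spin": 0, "hand": 0},
    {"dx": 0, "dy": 0, "dz": 0.001, "spin": 0, "hand": 0},
  ],
)

```text
time: 12.9
tcp_pos: [0.5099, -0.2235, 0.1431]
tool_rot: [3.141, -0.0, 0.024]
contact_force: [0.0, -0.3, 1.0]
finger_gap: 0.0138
grip_force: 35.0
```

>>> move_arm(
  targets=[
    {"dx": 0, "dy": 0, "dz": 0.001, "spin": 0, "hand": 0},
    {"dx": 0, "dy": 0, "dz": 0.001, "spin": 0, "hand": 0},
  ],
)

```text
time: 13.15
tcp_pos: [0.5099, -0.2235, 0.1429]
tool_rot: [3.141, -0.0, 0.024]
contact_force: [0.0, 1.0, 1.8]
finger_gap: 0.0138
grip_force: 35.0
```

Contact is about 3 N with the tip at 52.4 mm, which is plausible for the coupling top. Next I'll feel for the slot, turning anticlockwise and compensating for the small grip offset.

>>> move_arm(
  targets=[
    {"dx": 0, "dy": -0.0002, "dz": 0, "spin": -0.022, "hand": 0},
    {"dx": 0, "dy": -0.0005, "dz": 0, "spin": -0.044, "hand": 0},
    {"dx": 0, "dy": -0.0005, "dz": 0, "spin": -0.044, "hand": 0},
  ],
)

```text
time: 13.52
tcp_pos: [0.51, -0.2234, 0.1429]
tool_rot: [3.141, -0.001, 0.162]
contact_force: [0.6, 0.1, 1.8]
finger_gap: 0.0141
grip_force: 35.0
```

>>> move_arm(
  targets=[
    {"dx": 0, "dy": -0.0002, "dz": 0, "spin": -0.02, "hand": 0},
    {"dx": 0, "dy": -0.0004, "dz": 0, "spin": -0.04, "hand": 0},
    {"dx": 0, "dy": -0.0004, "dz": 0, "spin": -0.04, "hand": 0},
  ],
)

```text
time: 13.9
tcp_pos: [0.51, -0.2233, 0.1429]
tool_rot: [3.141, -0.0, 0.286]
contact_force: [0.3, 0.6, 2.1]
finger_gap: 0.0139
grip_force: 35.0
```

>>> move_arm(
  targets=[
    {"dx": 0, "dy": -0.0002, "dz": 0, "spin": -0.02, "hand": 0},
    {"dx": 0, "dy": -0.0004, "dz": 0, "spin": -0.04, "hand": 0},
    {"dx": 0, "dy": -0.0004, "dz": 0, "spin": -0.04, "hand": 0},
  ],
)

```text
time: 14.28
tcp_pos: [0.5099, -0.2232, 0.1428]
tool_rot: [3.141, -0.0, 0.412]
contact_force: [-0.9, -0.2, 2.0]
finger_gap: 0.0137
grip_force: 35.0
```

>>> move_arm(
  targets=[
    {"dx": 0, "dy": -0.0002, "dz": 0, "spin": -0.02, "hand": 0},
    {"dx": 0, "dy": -0.0004, "dz": 0, "spin": -0.04, "hand": 0},
    {"dx": 0, "dy": -0.0004, "dz": 0, "spin": -0.04, "hand": 0},
  ],
)

```text
time: 14.65
tcp_pos: [0.5098, -0.2231, 0.1427]
tool_rot: [3.141, -0.0, 0.537]
contact_force: [-0.7, -0.4, 2.5]
finger_gap: 0.0137
grip_force: 35.0
```

>>> move_arm(
  targets=[
    {"dx": 0, "dy": -0.0002, "dz": 0, "spin": -0.02, "hand": 0},
    {"dx": 0, "dy": -0.0004, "dz": 0, "spin": -0.04, "hand": 0},
    {"dx": 0, "dy": -0.0004, "dz": 0, "spin": -0.04, "hand": 0},
  ],
)

```text
time: 15.02
tcp_pos: [0.5097, -0.2229, 0.1426]
tool_rot: [-3.141, 0.0, 0.662]
contact_force: [-0.5, -0.9, 1.9]
finger_gap: 0.0141
grip_force: 35.0
```

>>> move_arm(
  targets=[
    {"dx": 0, "dy": -0.0002, "dz": 0, "spin": -0.02, "hand": 0},
    {"dx": 0, "dy": -0.0004, "dz": 0, "spin": -0.04, "hand": 0},
    {"dx": 0, "dy": -0.0004, "dz": 0, "spin": -0.04, "hand": 0},
  ],
)

```text
time: 15.4
tcp_pos: [0.5095, -0.2227, 0.1424]
tool_rot: [-3.141, 0.0, 0.788]
contact_force: [-0.2, 0.8, 1.6]
finger_gap: 0.0139
grip_force: 35.0
```

>>> move_arm(
  targets=[
    {"dx": 0, "dy": -0.0002, "dz": 0, "spin": -0.02, "hand": 0},
    {"dx": 0, "dy": -0.0004, "dz": 0, "spin": -0.04, "hand": 0},
    {"dx": 0, "dy": -0.0004, "dz": 0, "spin": -0.04, "hand": 0},
  ],
)

```text
time: 15.78
tcp_pos: [0.5094, -0.2228, 0.142]
tool_rot: [-3.141, 0.0, 0.914]
contact_force: [0.9, -0.0, -1.0]
finger_gap: 0.0137
grip_force: 35.0
```

>>> move_arm(
  targets=[
    {"dx": 0, "dy": -0.0002, "dz": 0, "spin": -0.02, "hand": 0},
    {"dx": 0, "dy": -0.0004, "dz": 0, "spin": -0.04, "hand": 0},
    {"dx": 0, "dy": -0.0004, "dz": 0, "spin": -0.04, "hand": 0},
  ],
)

```text
time: 16.15
tcp_pos: [0.5093, -0.2227, 0.1422]
tool_rot: [-3.141, 0.0, 1.039]
contact_force: [-0.7, -0.5, -1.0]
finger_gap: 0.0138
grip_force: 35.0
```

The force fell to baseline at yaw of about 0.91, so the tang is in the slot mouth. I'll back off slightly and lower gently.

>>> move_arm(
  targets=[
    {"dx": 0, "dy": 0.0003, "dz": 0, "spin": 0.022, "hand": 0},
    {"dx": 0, "dy": 0.0003, "dz": 0.002, "spin": 0.022, "hand": 0},
    {"dx": 0, "dy": 0.0003, "dz": 0.003, "spin": 0.022, "hand": 0},
    {"dx": 0, "dy": 0.0003, "dz": 0.003, "spin": 0.022, "hand": 0},
  ],
)

```text
time: 16.65
tcp_pos: [0.5095, -0.2228, 0.1418]
tool_rot: [-3.141, 0.0, 0.973]
contact_force: [-1.0, -0.1, -0.5]
finger_gap: 0.0138
grip_force: 35.0
```

```bash
python3 -c "
from plant import r
s=r.state();print(s['contact_force'],s['torque'],s['tcp_pos'])"
```

```text
[-0.97245452 -0.07978821 -0.48411177] [-0.03515567  0.07683031 -0.06446419] [ 0.50951203 -0.22275956  0.14178558]
```

>>> move_arm(
  targets=[
    {"dx": 0, "dy": 0, "dz": 0.002, "spin": 0, "hand": 0},
    {"dx": 0, "dy": 0, "dz": 0.004, "spin": 0, "hand": 0},
    {"dx": 0, "dy": 0, "dz": 0.004, "spin": 0, "hand": 0},
  ],
)

```text
time: 17.02
tcp_pos: [0.5095, -0.2228, 0.1408]
tool_rot: [-3.141, 0.0, 0.973]
contact_force: [0.8, 0.0, 0.4]
finger_gap: 0.0138
grip_force: 35.0
```

>>> move_arm(
  targets=[
    {"dx": 0, "dy": 0, "dz": 0.002, "spin": 0, "hand": 0},
    {"dx": 0, "dy": 0, "dz": 0.004, "spin": 0, "hand": 0},
    {"dx": 0, "dy": 0, "dz": 0.004, "spin": 0, "hand": 0},
  ],
)

```text
time: 17.4
tcp_pos: [0.5095, -0.2228, 0.1398]
tool_rot: [-3.141, 0.0, 0.973]
contact_force: [0.4, -0.1, -1.4]
finger_gap: 0.0136
grip_force: 35.0
```

>>> move_arm(
  targets=[
    {"dx": 0, "dy": 0, "dz": 0.004, "spin": 0, "hand": 0},
    {"dx": 0, "dy": 0, "dz": 0.008, "spin": 0, "hand": 0},
    {"dx": 0, "dy": 0, "dz": 0.008, "spin": 0, "hand": 0},
  ],
)

```text
time: 17.77
tcp_pos: [0.5095, -0.2227, 0.1377]
tool_rot: [-3.141, 0.0, 0.973]
contact_force: [1.1, 0.4, -0.4]
finger_gap: 0.0138
grip_force: 35.0
```

>>> move_arm(
  targets=[
    {"dx": 0, "dy": 0, "dz": 0.004, "spin": 0, "hand": 0},
    {"dx": 0, "dy": 0, "dz": 0.008, "spin": 0, "hand": 0},
    {"dx": 0, "dy": 0, "dz": 0.008, "spin": 0, "hand": 0},
  ],
)

```text
time: 18.15
tcp_pos: [0.5095, -0.2228, 0.1358]
tool_rot: [-3.141, 0.0, 0.973]
contact_force: [0.6, 0.5, -1.1]
finger_gap: 0.0138
grip_force: 35.0
```

>>> move_arm(
  targets=[
    {"dx": 0, "dy": 0, "dz": 0.002, "spin": 0, "hand": 0},
    {"dx": 0, "dy": 0, "dz": 0.004, "spin": 0, "hand": 0},
    {"dx": 0, "dy": 0, "dz": 0.004, "spin": 0, "hand": 0},
  ],
)

```text
time: 18.52
tcp_pos: [0.5095, -0.2228, 0.1348]
tool_rot: [-3.142, 0.0, 0.973]
contact_force: [-0.6, 0.5, -1.8]
finger_gap: 0.0143
grip_force: 35.0
```

>>> move_arm(
  targets=[
    {"dx": 0, "dy": 0, "dz": 0.002, "spin": 0, "hand": 0},
    {"dx": 0, "dy": 0, "dz": 0.003, "spin": 0, "hand": 0},
    {"dx": 0, "dy": 0, "dz": 0.003, "spin": 0, "hand": 0},
  ],
)

```text
time: 18.9
tcp_pos: [0.5095, -0.2228, 0.1341]
tool_rot: [-3.142, 0.0, 0.973]
contact_force: [0.3, 0.0, -1.2]
finger_gap: 0.014
grip_force: 35.0
```

>>> move_arm(
  targets=[
    {"dx": 0, "dy": 0, "dz": 0.001, "spin": 0, "hand": 0},
    {"dx": 0, "dy": 0, "dz": 0.001, "spin": 0, "hand": 0},
  ],
)

```text
time: 19.15
tcp_pos: [0.5096, -0.2228, 0.1339]
tool_rot: [-3.142, 0.0, 0.973]
contact_force: [0.9, 0.2, -1.5]
finger_gap: 0.0142
grip_force: 35.0
```

>>> move_arm(
  targets=[
    {"dx": 0, "dy": 0, "dz": 0.001, "spin": 0, "hand": 0},
    {"dx": 0, "dy": 0, "dz": 0.001, "spin": 0, "hand": 0},
  ],
)

```text
time: 19.4
tcp_pos: [0.5096, -0.2228, 0.1336]
tool_rot: [-3.142, 0.0, 0.973]
contact_force: [-0.5, -0.4, -1.5]
finger_gap: 0.0137
grip_force: 35.0
```

>>> move_arm(
  targets=[
    {"dx": 0, "dy": 0, "dz": 0.001, "spin": 0, "hand": 0},
    {"dx": 0, "dy": 0, "dz": 0.001, "spin": 0, "hand": 0},
  ],
)

```text
time: 19.65
tcp_pos: [0.5096, -0.2228, 0.1334]
tool_rot: [3.142, -0.0, 0.973]
contact_force: [-0.0, -0.0, -0.9]
finger_gap: 0.0137
grip_force: 35.0
```

>>> move_arm(
  targets=[
    {"dx": 0, "dy": 0, "dz": 0.001, "spin": 0, "hand": 0},
    {"dx": 0, "dy": 0, "dz": 0.001, "spin": 0, "hand": 0},
  ],
)

```text
time: 19.9
tcp_pos: [0.5096, -0.2228, 0.1333]
tool_rot: [3.141, 0.0, 0.973]
contact_force: [-0.5, 0.2, 0.4]
finger_gap: 0.0139
grip_force: 35.0
```

>>> move_arm(
  targets=[
    {"dx": 0, "dy": 0, "dz": 0.001, "spin": 0, "hand": 0},
    {"dx": 0, "dy": 0, "dz": 0.001, "spin": 0, "hand": 0},
  ],
)

```text
time: 20.15
tcp_pos: [0.5096, -0.2228, 0.1331]
tool_rot: [3.141, -0.0, 0.973]
contact_force: [-0.8, 1.0, 0.3]
finger_gap: 0.0135
grip_force: 35.0
```

The tang is home: the tip is at 42.5 mm, 10 mm below the coupling top. I'll now turn clockwise towards the stop.

>>> move_arm(
  targets=[
    {"dx": 0, "dy": 0.0005, "dz": 0, "spin": 0.04, "hand": 0},
    {"dx": -0.0001, "dy": 0.0008, "dz": 0, "spin": 0.08, "hand": 0},
    {"dx": -0.0003, "dy": 0.0012, "dz": 0, "spin": 0.12, "hand": 0},
    {"dx": -0.0004, "dy": 0.0015, "dz": 0, "spin": 0.16, "hand": 0},
    {"dx": -0.0006, "dy": 0.0018, "dz": 0, "spin": 0.2, "hand": 0},
    {"dx": -0.0009, "dy": 0.0022, "dz": 0, "spin": 0.24, "hand": 0},
    {"dx": -0.0011, "dy": 0.0024, "dz": 0, "spin": 0.27, "hand": 0},
    {"dx": -0.0011, "dy": 0.0024, "dz": 0, "spin": 0.27, "hand": 0},
  ],
)

```text
time: 21.15
tcp_pos: [0.51, -0.2234, 0.1331]
tool_rot: [3.141, -0.0, 0.126]
contact_force: [-0.0, -0.1, 1.2]
finger_gap: 0.0135
grip_force: 35.0
```

```bash
python3 -c "
from plant import r
s=r.state();print(s['contact_force'],s['torque'],s['tcp_pos'],s['tool_rot'])"
```

```text
[-0.04474245 -0.13466158  1.17850421] [ 0.0066086   0.12118707 -0.00597988] [ 0.51002384 -0.22344633  0.1331168 ] [ 3.14121955e+00 -4.25127769e-04  1.25713590e-01]
```

>>> move_arm(
  targets=[
    {"dx": 0, "dy": 0.0002, "dz": 0, "spin": 0.02, "hand": 0},
    {"dx": 0, "dy": 0.0003, "dz": 0, "spin": 0.04, "hand": 0},
    {"dx": 0, "dy": 0.0003, "dz": 0, "spin": 0.04, "hand": 0},
  ],
)

```text
time: 21.52
tcp_pos: [0.51, -0.2236, 0.1331]
tool_rot: [3.141, -0.0, 0.001]
contact_force: [0.5, -0.9, 0.7]
finger_gap: 0.0137
grip_force: 35.0
```

```bash
python3 -c "
from plant import r
s=r.state();print(s['contact_force'],s['torque'],s['tool_rot'],s['joint_pos'][5],s['effort'][5])"
```

```text
[ 0.54244404 -0.90153615  0.74770314] [-0.06055283  0.11879306  0.04584085] [ 3.14118170e+00 -4.51318339e-04  1.39254507e-03] 1.0953062801070776 0.3867421858012676
```

>>> move_arm(
  targets=[
    {"dx": 0, "dy": 0.0001, "dz": 0, "spin": 0.012, "hand": 0},
    {"dx": 0, "dy": 0.0001, "dz": 0, "spin": 0.012, "hand": 0},
  ],
)

```text
time: 21.78
tcp_pos: [0.51, -0.2236, 0.1331]
tool_rot: [3.141, -0.0, -0.036]
contact_force: [0.1, 0.0, 0.4]
finger_gap: 0.0137
grip_force: 35.0
```

```bash
python3 -c "
from plant import r
s=r.state();print(s['contact_force'],s['torque'],s['tool_rot'],s['joint_pos'][5],s['effort'][5])"
```

```text
[0.10204954 0.02548861 0.37271743] [-0.17928179  0.06785977  0.10226758] [ 3.14119309e+00 -4.41681693e-04 -3.61965701e-02] 1.1328561886298787 0.23818720132112503
```

>>> move_arm(
  targets=[
    {"dx": 0, "dy": 0.0001, "dz": 0, "spin": 0.01, "hand": 0},
    {"dx": 0, "dy": 0.0001, "dz": 0, "spin": 0.01, "hand": 0},
  ],
)

```text
time: 22.02
tcp_pos: [0.51, -0.2236, 0.1331]
tool_rot: [3.141, -0.0, -0.07]
contact_force: [0.1, -0.8, 1.7]
finger_gap: 0.0138
grip_force: 35.0
```

```bash
python3 -c "
from plant import r
s=r.state();print(s['contact_force'],s['torque'],s['tool_rot'],s['joint_pos'][5],s['effort'][5])"
```

```text
[ 0.06397083 -0.78413269  1.69218785] [-0.24102655  0.10263227  0.04242351] [ 3.14124574e+00 -4.51590707e-04 -6.97245470e-02] 1.1663233108281525 0.20270321052521467
```

>>> move_arm(
  targets=[
    {"dx": 0, "dy": 0.0001, "dz": 0, "spin": 0.01, "hand": 0},
    {"dx": 0, "dy": 0.0001, "dz": 0, "spin": 0.01, "hand": 0},
  ],
)

```text
time: 22.28
tcp_pos: [0.51, -0.2236, 0.133]
tool_rot: [3.141, -0.0, -0.102]
contact_force: [0.5, -1.5, 2.7]
finger_gap: 0.0136
grip_force: 35.0
```

```bash
python3 -c "
from plant import r
s=r.state();print(s['contact_force'],s['torque'],s['tool_rot'],s['joint_pos'][5],s['effort'][5])"
```

```text
[ 0.51974795 -1.48798014  2.6961396 ] [-0.32767075  0.08284402  0.08711725] [ 3.14130265e+00 -3.41176670e-04 -1.01828741e-01] 1.1983630181131657 0.21642963867634535
```

Run:
```python
from h import *
s=r.state();print(s['torque'],s['contact_force'],s['tcp_pos'])
c=r.get_calibration('wrist');I=cv2.cvtColor(r.get_image('wrist'),cv2.COLOR_RGB2BGR);cv2.imwrite('pics/wrist4.png',I)
k=np.array([.5092,-.2236,.126]);u,v=wp(c,k).astype(int);print(u,v)
im=np.zeros((600,800,3),np.uint8);a=I[v-90:v+60,u-100:u+100];cv2.imwrite('pics/m4.png',cv2.resize(a,(800,600),interpolation=cv2.INTER_CUBIC))
```

```text
[-0.32767075  0.08284402  0.08711725] [ 0.51974795 -1.48798014  2.6961396 ] [ 0.50998285 -0.22362541  0.13302935]
279 273
```

View pics/m4.png

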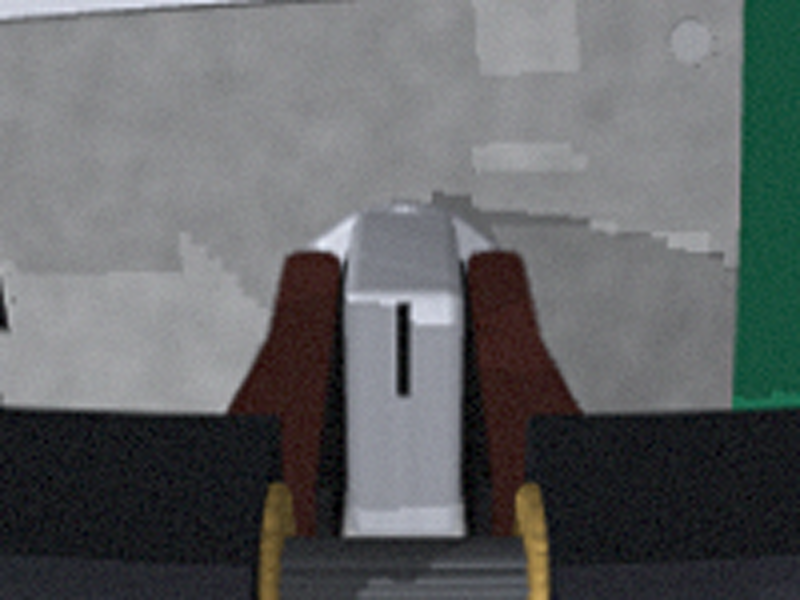

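The bar sits square in the jaws at crop (403,400), has not slipped, and is about 0.06 rad past the panel x axis. No stop torque yet (slot play), so I'll continue in small steps and relieve the side load.

>>> move_arm(
  targets=[
    {"dx": 0, "dy": 0.001, "dz": -0.0006, "spin": 0.008, "hand": 0},
    {"dx": 0, "dy": 0.001, "dz": -0.0006, "spin": 0.008, "hand": 0},
  ],
)

```text
time: 22.58
tcp_pos: [0.5099, -0.2237, 0.1331]
tool_rot: [-3.141, -0.0, -0.127]
contact_force: [0.5, -0.7, 1.9]
finger_gap: 0.0138
grip_force: 35.0
```

```bash
python3 -c "
from plant import r
s=r.state();print(s['contact_force'],s['torque'],s['tool_rot'],s['joint_pos'][5],s['effort'][5])"
```

```text
[ 0.52467266 -0.68293852  1.93314067] [-0.17653803  0.01845539  0.06533162] [-3.14149387e+00 -1.66087519e-04 -1.26905207e-01] 1.2231111292360477 0.18278023693710566
```

>>> move_arm(
  targets=[
    {"dx": 0, "dy": 0, "dz": 0, "spin": 0.008, "hand": 0},
    {"dx": 0, "dy": 0, "dz": 0, "spin": 0.008, "hand": 0},
  ],
)

```text
time: 22.82
tcp_pos: [0.5099, -0.2237, 0.133]
tool_rot: [-3.142, -0.0, -0.152]
contact_force: [1.4, -1.6, 0.9]
finger_gap: 0.0139
grip_force: 35.0
```

```bash
python3 -c "
from plant import r
s=r.state();print(s['contact_force'],s['torque'],s['tool_rot'],s['joint_pos'][5],s['effort'][5])"
```

```text
[ 1.39843445 -1.57934447  0.86375158] [-0.2412513  -0.03698912 -0.0145243 ] [-3.14156898e+00 -1.05589098e-04 -1.52045166e-01] 1.2482903042969657 0.18600165378302336
```

>>> move_arm(
  targets=[
    {"dx": 0, "dy": 0.0005, "dz": 0, "spin": 0.01, "hand": 0},
    {"dx": 0, "dy": 0.0005, "dz": 0, "spin": 0.01, "hand": 0},
  ],
)

```text
time: 23.08
tcp_pos: [0.5099, -0.2238, 0.133]
tool_rot: [-3.141, -0.0, -0.184]
contact_force: [0.4, -0.7, 2.5]
finger_gap: 0.014
grip_force: 35.0
```

```bash
python3 -c "
from plant import r
s=r.state();print(s['contact_force'],s['torque'],s['tool_rot'],s['joint_pos'][5],s['effort'][5])"
```

```text
[ 0.37904532 -0.68796066  2.54835055] [-0.11110771 -0.04829744  0.04651963] [-3.14145373e+00 -6.75915632e-06 -1.83604846e-01] 1.279591343084533 0.24076136760413647
```

>>> move_arm(
  targets=[
    {"dx": 0, "dy": 0, "dz": 0, "spin": 0.01, "hand": 0},
    {"dx": 0, "dy": 0, "dz": 0, "spin": 0.01, "hand": 0},
  ],
)

```text
time: 23.32
tcp_pos: [0.5099, -0.2238, 0.1331]
tool_rot: [-3.142, -0.0, -0.215]
contact_force: [0.5, -0.5, 2.1]
finger_gap: 0.0139
grip_force: 35.0
```

```bash
python3 -c "
from plant import r
s=r.state();print(s['contact_force'],s['torque'],s['tool_rot'],s['joint_pos'][5],s['effort'][5])"
```

```text
[ 0.45387301 -0.54976362  2.12066294] [-0.13596837 -0.07204402  0.0979594 ] [-3.14151488e+00 -3.99233235e-06 -2.14949951e-01] 1.311011172716081 0.2754896879196167
```

Run:
```python
from h import *
I=cv2.cvtColor(r.get_image('wrist'),cv2.COLOR_RGB2BGR);cv2.imwrite('pics/wrist5.png',I)
for n in (3,4,5):
    g=cv2.imread(f'pics/wrist{n}.png',0).astype(float)
    o=[]
    for row in range(255,320,8):
        x=g[row,255:305]; b=np.where((x>120))[0]
        # bar span containing col 280
        t=x>105 if n!=9 else x
        L=25
        while L>0 and g[row,255+L]>70 or abs(L-25)<4: L-=1
        R=25
        while R<49 and g[row,255+R]>70 or abs(R-25)<5: R+=1
        o.append((row,L+255,R+255))
    print(n,o)
s=r.state();print(s['torque'],s['effort'][5],s['tool_rot'][2])
a=[cv2.imread(f'pics/wrist{n}.png')[225:325,230:330] for n in(4,5)]
cv2.imwrite('pics/m5.png',cv2.resize(np.hstack(a),(800,400),interpolation=cv2.INTER_CUBIC))
```

```text
3 [(255, 264, 294), (263, 264, 295), (271, 264, 295), (279, 264, 295), (287, 265, 294), (295, 265, 294), (303, 265, 294), (311, 265, 294), (319, 276, 285)]
4 [(255, 264, 294), (263, 264, 295), (271, 264, 295), (279, 264, 295), (287, 265, 294), (295, 265, 294), (303, 265, 294), (311, 264, 295), (319, 276, 285)]
5 [(255, 264, 294), (263, 264, 295), (271, 264, 295), (279, 264, 295), (287, 265, 294), (295, 265, 294), (303, 265, 294), (311, 264, 295), (319, 276, 285)]
[-0.09779567 -0.07456688  0.12664956] 0.16747926827520132 -0.21443888763137364
```

View pics/m5.png

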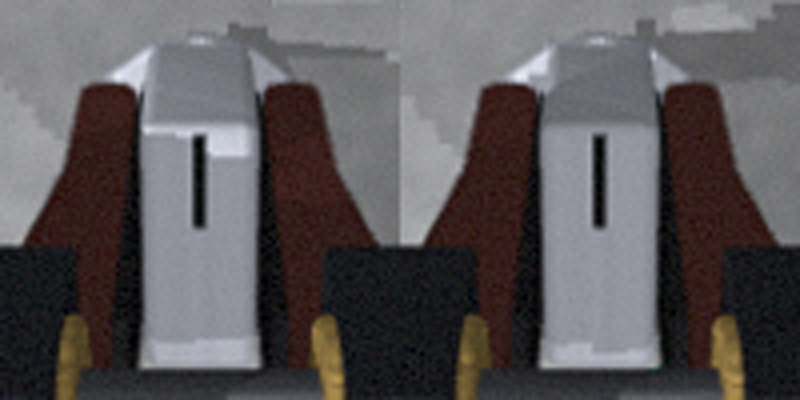

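The bar is still rigid in the jaws at both angles, so it is truly turning, with torque only just rising. I'll continue in small steps.

>>> move_arm(
  targets=[
    {"dx": 0, "dy": 0, "dz": 0, "spin": 0.01, "hand": 0},
    {"dx": 0, "dy": 0, "dz": 0, "spin": 0.01, "hand": 0},
    {"dx": 0, "dy": 0, "dz": 0, "spin": 0.01, "hand": 0},
  ],
)

```text
time: 23.75
tcp_pos: [0.5099, -0.2238, 0.133]
tool_rot: [-3.142, 0.0, -0.246]
contact_force: [0.8, -0.5, 1.1]
finger_gap: 0.0138
grip_force: 35.0
```

```bash
python3 -c "
from plant import r
s=r.state();print(s['contact_force'],s['torque'],s['tool_rot'],s['joint_pos'][5],s['effort'][5])"
```

```text
[ 0.79959591 -0.47742263  1.13731861] [-0.12156375 -0.04902619  0.10618955] [-3.14158990e+00  2.16717792e-05 -2.45701526e-01] 1.3417071010423716 0.1479711290448904
```

>>> move_arm(
  targets=[
    {"dx": 0, "dy": 0, "dz": 0, "spin": 0.01, "hand": 0},
    {"dx": 0, "dy": 0, "dz": 0, "spin": 0.01, "hand": 0},
    {"dx": 0, "dy": 0, "dz": 0, "spin": 0.01, "hand": 0},
  ],
)

```text
time: 24.12
tcp_pos: [0.5098, -0.2239, 0.133]
tool_rot: [3.141, 0.0, -0.277]
contact_force: [-0.2, -0.6, 1.9]
finger_gap: 0.0138
grip_force: 35.0
```

```bash
python3 -c "
from plant import r
s=r.state();print(s['contact_force'],s['torque'],s['tool_rot'],s['joint_pos'][5],s['effort'][5])"
```

```text
[-0.18017239 -0.64453853  1.86366538] [-0.14752393  0.13328614  0.09579972] [ 3.14148806e+00  2.54431966e-04 -2.77241727e-01] 1.3731816367316056 0.15270302072167397
```

Torque is steady at about 0.1 N m with no clear hard stop, although the bar is past x. I'll open the jaws in place and see whether the knob springs back.

>>> move_arm(
  targets=[
    {"dx": 0, "dy": 0, "dz": 0, "spin": 0, "hand": 40},
    {"dx": 0, "dy": 0, "dz": 0, "spin": 0, "hand": 40},
    {"dx": 0, "dy": 0, "dz": 0, "spin": 0, "hand": 40},
    {"dx": 0, "dy": 0, "dz": 0, "spin": 0, "hand": 40},
  ],
)

```text
time: 24.62
tcp_pos: [0.5098, -0.2238, 0.1329]
tool_rot: [-3.142, 0.0, -0.277]
contact_force: [0.6, 0.1, 0.6]
finger_gap: 0.035
grip_force: 0.0
```

Run:
```python
from h import *
c=r.get_calibration('wrist');s=r.state();print(s['torque'],s['contact_force'],s['tool_rot'][2])
I=cv2.cvtColor(r.get_image('wrist'),cv2.COLOR_RGB2BGR);cv2.imwrite('pics/wrist6.png',I)
g=cv2.cvtColor(I,cv2.COLOR_BGR2GRAY)
m=(g[270:312,270:292]<60).astype(np.uint8)
for row in range(268,320,3): print(row,''.join('#' if x<60 else '+' if x<110 else '.' for x in g[row,250:312]))
# fit dark line (z=bar top), back-projected onto that plane
n,l,st,ce=cv2.connectedComponentsWithStats(m);
for i in range(1,n):
    if st[i,4]>15:
        ys,xs=np.where(l==i);P=np.array([wray(c,x+270,y+270,.1413)[:2] for x,y in zip(xs,ys)],np.float32)
        vx,vy,x0,y0=cv2.fitLine(P,cv2.DIST_L2,0,.01,.01).ravel();print('line',st[i],'yaw',np.arctan(vy/vx),x0,y0)
```

```text
[ 0.04050558  0.14039017 -0.02878778] [0.62214838 0.12574995 0.55538525] -0.2773165386467511
268 ........................###+.............+++.................+
271 ........................+###.............+++.................+
274 .........................+##+.............++.................+
277 ..........................###..............++................+
280 ..........................+###.............+++...............+
283 ............................................++...............+
286 ............................................+++...............
289 .............................................++...............
292 .............................................++...............
295 ..............................................++..............
298 ...............................................+..............
301 ...............................................+..............
304 ..............................................................
307 ................................................+.............
310 ..............................................................
313 ............................................................++
316 ..............................................++++++++++++++++
319 ##############################################################
line [ 5  0  5 12 32] yaw -0.07481396 0.5155616 -0.22431089
```

The knob sprang back to a yaw of about -0.07, roughly along the panel's x axis. So the stop was reached and had yielded springily. I'll withdraw straight up and check.

>>> move_arm(
  targets=[
    {"dx": 0, "dy": 0, "dz": -0.05, "spin": 0, "hand": 40},
    {"dx": 0, "dy": 0, "dz": -0.15, "spin": 0, "hand": 40},
    {"dx": 0, "dy": 0, "dz": -0.28, "spin": 0, "hand": 40},
    {"dx": 0, "dy": 0, "dz": -0.4, "spin": 0, "hand": 40},
    {"dx": 0, "dy": 0, "dz": -0.4, "spin": 0, "hand": 40},
    {"dx": 0, "dy": 0, "dz": -0.4, "spin": 0, "hand": 40},
  ],
)

```text
time: 25.42
tcp_pos: [0.5097, -0.2237, 0.2321]
tool_rot: [-3.141, 0.001, -0.277]
contact_force: [-0.1, -0.2, -0.1]
finger_gap: 0.0354
grip_force: 0.0
```

Run:
```python
from h import *
s=r.state();print(s['tcp_pos'],s['time'],s['contact_force'])
c=r.get_calibration('wrist')
W=cv2.cvtColor(r.get_image('wrist'),cv2.COLOR_RGB2BGR);S=cv2.cvtColor(r.get_image('side'),cv2.COLOR_RGB2BGR)
cv2.imwrite('pics/wrist7.png',W);cv2.imwrite('pics/side7.png',S)
h=np.array([.5095,-.2236,0]);a=-.038;ex=np.array([np.cos(a),np.sin(a),0]);ey=np.array([-np.sin(a),np.cos(a),0])
zt=.1415
u,v=wp(c,h+[0,0,.12]).astype(int);o=np.array([u-40,v-45]);A=cv2.resize(W[v-45:v+45,u-40:u+40],None,fx=5,fy=5,interpolation=cv2.INTER_CUBIC)
u,v=np.int32(proj('side',h+[0,0,.12]));o2=np.array([u-40,v-45]);B=cv2.resize(S[v-45:v+45,u-40:u+40],None,fx=5,fy=5,interpolation=cv2.INTER_CUBIC)
for im,f,oo in((A,lambda X:wp(c,X),o),(B,lambda X:np.array(proj('side',X)),o2)):
    for z,hx,hy in((zt,.017,.007),):
        cv2.polylines(im,[np.int32([(f(h+ex*hx*i+ey*hy*j+[0,0,z])-oo+.5)*5 for i,j in((1,1),(1,-1),(-1,-1),(-1,1))])],True,(0,0,255),1)
    cv2.polylines(im,[np.int32([(f(h+.017*np.array([np.cos(t),np.sin(t),0])+[0,0,zt-.034])-oo+.5)*5 for t in np.linspace(0,6.28,40)])],True,(255,0,0),1)
cv2.imwrite('pics/m7.png',np.hstack([A,B])[:600,:800])
```

```text
[ 0.50970694 -0.22373923  0.23210704] 25.425 [-0.12390388 -0.23237688 -0.09832035]
```

View pics/m7.png

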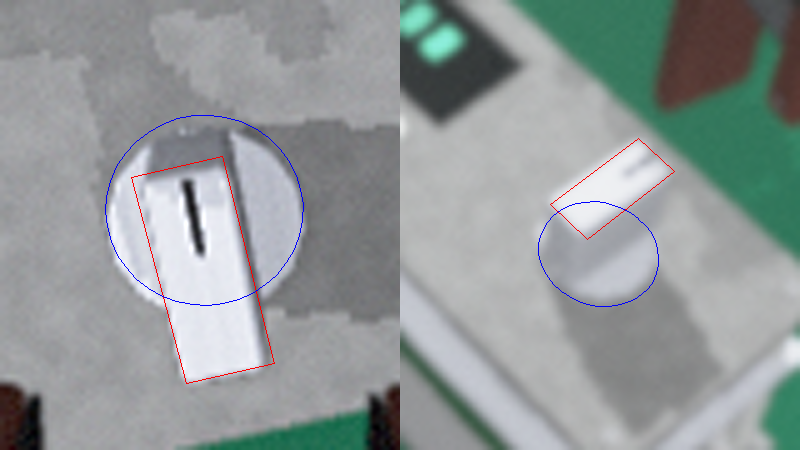

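The bar's top face and skirt match the fully-home model: skirt about 5.5 mm above the panel, bar within about 0.05 rad of panel x (play is 0.1). The gripper is clear.

```bash
python3 -c "
from plant import r
print(r.hand_in())"
```

```text
the job is handed in; nothing more can be done
None
```

The shaft is threaded through panel and screen and fully home in the coupling. The knob is turned clockwise to the stop and released with the bar about 0.05 rad past panel x; I drove it about 0.24 rad past x and it sprang back on release. The job is handed in (verdict not shown).

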